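Roll a rock core into the V-block and slide it to the stop

ROBOT

A 7-joint arm with a two-finger parallel gripper is mounted at the origin on the work surface. World frame = base frame: x ahead of the robot, y to its left, z up, the work surface at z = 0. Lengths are in m, angles in rad, forces in N, time in s.
With the tool pointing down it reaches from about 0.35 to 0.9 m from the base axis. Payload 8.1 kg.
Tool frame: the origin (TCP) lies at the very end of the fingers, on their centre line; the grasp point (between the pads) lies 19 mm behind it; x points along the fingers, y is the direction in which the jaws open and shut, and the axes are right-handed (so a half turn about x gives the same grasp; the last joint's range is limited). The gripper opens to 92 mm and grips with 3 to 60 N. Pads are 19 mm wide; open, the fingers measure 130 mm over their backs; the gripper's body (75 mm by 190 mm) begins 47 mm behind the grasp point.
Start: joints at [1.078, 0.434, 0.025, 1.573, -0.012, 1.134, -0.075], TCP at [0.237, -0.578, 0.227] pointing down, gripper open.
Joint ranges: [-2.62, 2.62], [-0.44, 2.09], [-1.27, 1.32], [0.08, 2.57], [-1.32, 4.46], [0.12, 2], [-2.74, 2.74]. Speed limits (rad/s): [2.22, 2.22, 3.01, 3.01, 3.14, 3.14, 3.14].

INTERFACE

Orientations are given as a rotation vector (axis times angle).
In Python, from cell import * gives the robot as it stands.
- The arm moves only by the shell command python3 -m handwheel 'ROWS' [FORCE]. ROWS is JSON, a list of rows, each a list of 7 numbers: the opening, from 0 (shut) to 1 (fully open), then the shift along the tool's x, y, z in m, then the turn, a rotation vector about the tool's x, y, z in rad. A call has 1 to 10 rows; each row shifts and turns the commanded pose from where the row before left it, along the tool's axes as they then stand; what a row does not reach is not made up. A row lasts 1/10 s, in which the tool goes at most 50 mm and 8.59 degrees, less where a joint would pass 70% of its speed; a pose out of reach is approached as far as the arm can. A call is refused whole if a number of a shift passes 0.05 or a number of a turn 0.15, either way. A call with a gripper value outside its range is refused whole. The fingers move at their own pace and stop on an object; FORCE is the grip in N (left out, the last holds). Time passes only in rows, so rows that do not move let the fingers close. It gives the time, the measured TCP pose, the force and the opening at its end, in the units of the state.
- observe(): the state, without advancing time (a new reading comes with each control period).
- get_image(name): name is "scene" or "top" or "wrist"; returns (picture, depth): 420x560x3 uint8, blue, green, red; 420x560 float32, m along the optical axis (not along the pixel's ray), 0 where there is no reading.
- get_calibration(name): a dict with "camera_matrix" (3x3 intrinsics, pixels), "pose" (4x4, takes a point from camera to world coordinates). Camera axes: x right, y down, z forward; pixel columns grow to the right and rows downward; lengths in m; the calibration is good to about 2 mm. A picture is of the moment at which its call begins: read the wrist's pose just before it. get_calibration takes no time and is no camera call; for the wrist camera it gives the pose at the moment of the call.
- sign_off(): hands the job in, once; it reports no verdict.
The state is a dict: "clock": time; "joints": joint angles; "dq": joint speeds; "joint_efforts": joint torques, N m; "position": TCP position; "ee_rot": TCP orientation; "force": force on the tool from outside, world axes, zero at the start; "ft_torque": the same for the moment, N m; "width": opening from 0.0 (shut) to 1.0 (fully open).
Only numpy, scipy, OpenCV 4.12 (cv2) and the standard library are available. Lean on these libraries where they do the work, as an engineer would, in place of code of your own. Each camera call takes 0.05 s, during which the arm holds its last target. There are 200 camera calls.

TASK

Get the stone core ready for measuring: with the fingertips, push it from the side so that it rolls along the bench, up the ramp and down into the groove of the V-block, then push its end so that it slides along the groove until its other end rests against the steel stop plate. Never pick the core up, leave the other things on the bench where they stand, and finish with the core at rest in the groove.

Things in the scene. Friction and masses are not known exactly. Their poses are not given: they have to be found in the camera images.
- core: Sandstone cylinder, beige with darker bands, 50 mm diameter, 100 mm long, 0.4 to 0.6 kg, lying on the bench; smooth (friction about 0.4), rolls easily. Origin at its middle, on its axis; own x = the cylinder's axis, y and z turn as it rolls (z up at the start). Starts within 10 deg of parallel to the groove, 17 to 25 cm from it on the V-block's -y side, its middle at V-block x -20 to -45 mm.
- vblock: Fixed aluminium V-block with ramp, its section constant from x -80 to +50 mm. Origin at bench level straight under the groove's bottom line, where the seated core's middle belongs. x: along the groove, away from the robot, to the stop; y: the way the core rolls in; z up. A core in the groove has its axis at y 0, 32 mm above the bench.
- ramp_crest (a point): Middle of the V-block's crest, 16 mm before the groove's bottom line (V-block y -16 mm) and 12 mm above the bench. From it a 15 deg ramp falls to the bench at y -60 mm, and a 30 deg flank falls to the groove's bottom, 3 mm above the bench at y 0. The opposite flank climbs at 30 deg to 25 mm high at y +38 mm, then a flat edge to y +50 mm. Axes as the V-block's.
- stop_face (a point): Point on the face of the steel stop plate, at V-block x +50, y 0, 32 mm above the bench, where the core's far end belongs (core's middle then at x 0). The plate closes the groove's +x end, is 10 mm thick, 50 mm high, and spans y -16 to +50 mm. Axes as the V-block's.
- short_core: Bystander: a thinner stone cylinder standing upright, 38 mm diameter, 76 mm tall; origin at the centre of its underside. Leave it alone.
- platen: Bystander: steel disc lying flat, 50 mm diameter, 25 mm tall; origin at the centre of its underside. Leave it alone.
- jar: Bystander: amber glass jar with a white cap, 56 mm diameter, 65 mm tall; origin at the centre of its underside. Leave it alone.
Mind the look-alikes: they are no part of the job. Leave any black look-alike of the core alone.

How it is judged:
By the outcome, as a careful person would: the job done as asked, in the order asked, and still so for the second after the job is handed in, with the robot touching nothing.
It also fails if it takes over 54 s, if anything falls off the work surface, if the arm or the gripper's body presses on something with over 40 N, if the wrist force passes 120 N, or if a joint passes its speed limit or range.

## Working session

There is one attempt and no reset: what is moved stays moved. The work goes in short steps, Python scripts to look and compute and a shell command to move; the robot and the scene stay as the last step left them, time stands still between calls to the robot, and variables do not carry over. Pictures are saved under pics/ and viewed, about 8 in all and at most 12, crops included, and the job is handed in when it is done.

```bash
ls; mkdir -p pics; python3 - <<'E'
from cell import *
import cv2,numpy as np
np.set_printoptions(precision=4,suppress=True)
s=observe();print({k:np.round(v,4) for k,v in s.items()})
for n in("scene","top"):
    im,d=get_image(n);c=get_calibration(n);print(n,c["camera_matrix"],c["pose"])
    cv2.imwrite(f"pics/{n}0.png",im);np.savez(f"pics/{n}0.npz",im=im,d=d,K=c["camera_matrix"],T=c["pose"])
E
```

```text
pics
{'clock': np.float64(0.0), 'joints': array([ 1.0784,  0.4352,  0.025 ,  1.5741, -0.0116,  1.134 , -0.0751]), 'dq': array([ 0.0014,  0.0003, -0.002 , -0.002 ,  0.    ,  0.0001, -0.001 ]), 'joint_efforts': array([ -0.0006, -66.7851,   0.9846, -31.4457,  -0.0606,   0.043 ,
         0.0002]), 'position': array([ 0.2373, -0.5776,  0.2259]), 'ee_rot': array([ 2.0079,  0.398 , -2.0088]), 'force': array([-0.0598,  0.698 , -0.0903]), 'ft_torque': array([-0.0481,  0.0194, -0.0475]), 'width': np.float64(1.0014)}
scene [[392.4411   0.     277.0477]
 [  0.     392.4411 210.1126]
 [  0.       0.       1.    ]] [[-0.7703  0.3947 -0.5008  1.1007]
 [ 0.6373  0.4481 -0.627   0.6329]
 [-0.0231 -0.8021 -0.5967  0.6101]
 [ 0.      0.      0.      1.    ]]
top [[391.1588   0.     284.1548]
 [  0.     391.1588 206.5521]
 [  0.       0.       1.    ]] [[ 0.0111 -0.9927  0.1203  0.5561]
 [-0.9997 -0.0135 -0.019   0.0578]
 [ 0.0204 -0.1201 -0.9926  0.984 ]
 [ 0.      0.      0.      1.    ]]
```

View pics/top0.png

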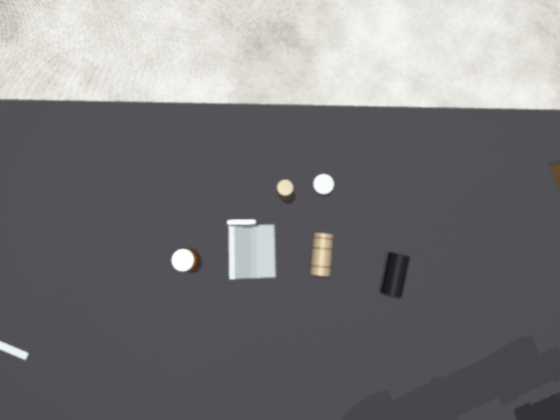

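View pics/scene0.png

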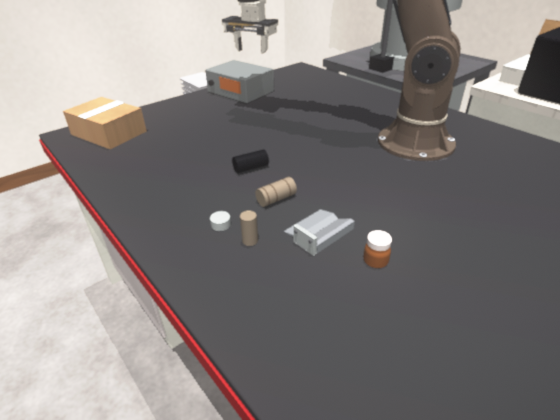

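The top view shows the core at about (321,255), the V-block at (252,250) with the stop plate at (241,222), the jar at (183,260), the short core at (285,188), the platen at (323,184) and the black look-alike at (395,275). The scene view agrees with this. Next I measure from the depth and colour images.

```bash
cat > h.py <<'E'
import cv2,numpy as np
np.set_printoptions(precision=4,suppress=True)
def cloud(d,K,T):
    v,u=np.mgrid[:d.shape[0],:d.shape[1]]
    P=np.stack([(u-K[0,2])/K[0,0]*d,(v-K[1,2])/K[1,1]*d,d],-1)
    return P@T[:3,:3].T+T[:3,3]
def ray(uv,z,K,T):
    uv=np.atleast_2d(uv).astype(float)
    r=np.c_[(uv-K[:2,2])/[K[0,0],K[1,1]],np.ones(len(uv))]@T[:3,:3].T
    return T[:3,3]+r*((z-T[2,3])/r[:,2])[:,None]
def box(mask,z,K,T):
    c=max(cv2.findContours(mask.astype(np.uint8),0,cv2.CHAIN_APPROX_NONE)[0],key=cv2.contourArea)
    w=ray(c[:,0,:],z,K,T)[:,:2]
    return cv2.minAreaRect((w*1000).astype(np.float32)),len(c)
E
python3 - <<'E'
from h import *
f=np.load("pics/top0.npz");im,d,K,T=[f[k] for k in("im","d","K","T")]
P=cloud(d,K,T);z=P[...,2];hsv=cv2.cvtColor(im,cv2.COLOR_BGR2HSV)
print("bench z",np.median(z[300:320,250:350]), "zero depth",(d==0).sum())
def roi(u0,u1,v0,v1):
    m=np.zeros(z.shape,bool);m[v0:v1,u0:u1]=1;return m
br=(hsv[...,2]>90)
for n,r,h in(("core",roi(300,345,225,285),.025),("vblock",roi(215,285,228,290),.01),("stop",roi(215,285,205,226),.05),("short",roi(270,300,175,200),.076),("platen",roi(308,340,170,200),.025),("jar",roi(165,205,245,275),.065)):
    m=r&br; print(n,box(m,h,K,T),"z pct",np.percentile(z[m&(d>0)],[5,50,95]),"xy",P[m&(d>0)].mean(0))
m=roi(370,420,240,305)&(z>.015);print("black",P[m].mean(0),P[m].max(0),P[m].min(0))
m=roi(300,345,225,285)&(z>.03);q=P[m][:,:2];c=q.mean(0);w,V=np.linalg.eigh(np.cov((q-c).T));print("core depth",c,V[:,1],q.min(0),q.max(0))
# vblock section: heights along row 255
for v in(240,255,270):print(v,[(int(u),*np.round(P[v,u]*1000).astype(int)) for u in range(222,284,4)])
E
```

```text
bench z 0.0008024002112086426 zero depth 944
core (((558.3865966796875, -53.066184997558594), (53.638267517089844, 110.25437927246094), 85.10957336425781), 122) z pct [0.0005 0.046  0.0516] xy [ 0.5577 -0.0512  0.0404]
vblock (((556.3031616210938, 118.43014526367188), (128.1649932861328, 125.75325775146484), 1.6581933498382568), 200) z pct [-0.0004  0.0084  0.0257] xy [0.5563 0.1187 0.0101]
stop (((633.4451904296875, 121.19731140136719), (19.181690216064453, 119.40142059326172), 0.7241554260253906), 111) z pct [-0.0018  0.0199  0.0524] xy [0.6333 0.1336 0.0241]
short (((713.7700805664062, 40.16117477416992), (43.548614501953125, 43.654380798339844), 45.45193099975586), 52) z pct [-0.0012  0.0752  0.0785] xy [0.7169 0.0396 0.0555]
platen (((732.9320068359375, -56.724151611328125), (55.669334411621094, 60.1591796875), 0.8180962204933167), 67) z pct [-0.0012  0.024   0.0275] xy [ 0.7338 -0.0577  0.0178]
jar (((541.3574829101562, 273.5127258300781), (59.55617141723633, 62.04430389404297), 28.875694274902344), 75) z pct [-0.0008  0.0639  0.0679] xy [0.5404 0.2777 0.0487]
black [ 0.5119 -0
[... 1861 characters left out ...]
, (230, np.int64(516), np.int64(169), np.int64(24)), (234, np.int64(516), np.int64(159), np.int64(26)), (238, np.int64(516), np.int64(150), np.int64(20)), (242, np.int64(516), np.int64(140), np.int64(16)), (246, np.int64(516), np.int64(131), np.int64(9)), (250, np.int64(516), np.int64(122), np.int64(2)), (254, np.int64(516), np.int64(112), np.int64(9)), (258, np.int64(516), np.int64(102), np.int64(15)), (262, np.int64(516), np.int64(92), np.int64(9)), (266, np.int64(516), np.int64(82), np.int64(6)), (270, np.int64(516), np.int64(72), np.int64(7)), (274, np.int64(516), np.int64(62), np.int64(2)), (278, np.int64(516), np.int64(53), np.int64(1)), (282, np.int64(516), np.int64(43), np.int64(0))]
```

```bash
cat > meas.py <<'E'
from h import *
def line(p): 
    a=cv2.fitLine(np.float32(p),cv2.DIST_HUBER,0,1e-4,1e-4).ravel(); return a if a[0]>0 else -a*[1,1,-1,-1]
def core(im,d,K,T,zc=.025,rng=(200,400,150,340)):
    hsv=cv2.cvtColor(im,cv2.COLOR_BGR2HSV)
    m=((hsv[...,0]<25)&(hsv[...,1]>70)&(hsv[...,2]>70)).astype(np.uint8)
    m[:rng[2]]=0;m[rng[3]:]=0;m[:,:rng[0]]=0;m[:,rng[1]:]=0
    b,n=box(m,zc,K,T)
    P=cloud(d,K,T);q=P[(m>0)&(d>0)&(P[...,2]>zc+.005)]
    return b,q
E
python3 - <<'E'
from meas import *
f=np.load("pics/top0.npz");im,d,K,T=[f[k] for k in("im","d","K","T")]
P=cloud(d,K,T);z=np.where(d>0,P[...,2],-1)
b,q=core(im,d,K,T,rng=(295,350,215,300));print("core",b);
(a0,a1,cx,cy)=line(q[:,:2]);print("core depth axis deg",np.degrees(np.arctan2(a1,a0)),"c",q.mean(0),q.min(0),q.max(0))
g=cv2.cvtColor(im,cv2.COLOR_BGR2GRAY).astype(int)
# ramp foot edge, groove sub-edges: per-row brightness transitions
foot=[];left=[]
for v in range(232,274):
    r=g[v];du=np.diff(r)
    u=265+np.argmin(du[265:290]);foot.append((u+.5,v)); u=215+np.argmax(du[215:245]);left.append((u+.5,v))
fr=[(u,260+np.argmin(np.diff(g[260:295,u]))+.5) for u in range(236,272)]
for n,e,h in(("foot",foot,0.),("left",left,.025),("front",fr,.008)):
    w=ray(e,h,K,T)[:,:2];l=line(w);print(n,"ang",np.degrees(np.arctan2(l[1],l[0])),"pt",l[2:],w[0],w[-1])
m=z>.035;m[:, :222]=0;m[:,262:]=0;m[:210]=0;m[232:]=0
q=P[m];l=line(q[:,:2]);print("stop",len(q),np.median(q,0),q.min(0),q.max(0),"ang",np.degrees(np.arctan2(l[1],l[0])))
# stop plate bright mask rays z=.05
sm=np.zeros(g.shape,np.uint8);sm[212:228,222:262]=g[212:228,222:262]>225;print("stop top",box(sm,.05,K,T),sm.sum(1)[212:228])
# groove: per-row V fit of depth flanks
cs=[]
for v in range(232,276):
    p=P[v,225:290];y=p[:,1];zz=p[:,2]
    L=(y>.13)&(y<.155);R=(y>.072)&(y<.10);
    a=np.polyfit(y[L],zz[L],1);cs.append((p[:,0].mean(),np.median(y[L]-(zz[L]-.003)/np.tan(np.pi/6)),np.median(y[R]-(zz[R])/np.tan(np.radians(15)))))
cs=np.array(cs);print("groove y vs x",np.polyfit(cs[:,0]-.57,cs[:,1],1),"foot",np.polyfit(cs[:,0]-.57,cs[:,2],1))
big=cv2.resize(im[200:300,210:350],None,fx=5,fy=5,interpolation=cv2.INTER_CUBIC);cv2.imwrite("pics/crop0.png",big)
E
```

```text
core ((598.28564453125, -41.8543701171875), (4.892518997192383, 14.735990524291992), 0.6851151585578918)
core depth axis deg 10.155635 c [ 0.5667 -0.0505  0.0452] [ 0.5241 -0.074   0.0338] [ 0.6001 -0.0265  0.053 ]
foot ang 0.80799884 pt [0.5789 0.0621] [0.6106 0.0626] [0.509  0.0587]
left ang 1.6144873 pt [0.5479 0.1731] [0.6079 0.1748] [0.509 0.172]
front ang -88.47202 pt [0.4977 0.1103] [0.495  0.1553] [0.4983 0.0696]
stop 139 [0.631  0.1427 0.0499] [0.6257 0.1092 0.035 ] [0.6416 0.1742 0.0548] ang -86.71392
stop top (((631.9575805664062, 142.68701171875), (7.191331386566162, 62.02096939086914), 0.7391895055770874), 56) [ 0  0  0  0  0  0  0  0 26 27 27 26  0  0  0  3]
groove y vs x [0.0435 0.1215] foot [0.039  0.0606]
```

View pics/crop0.png

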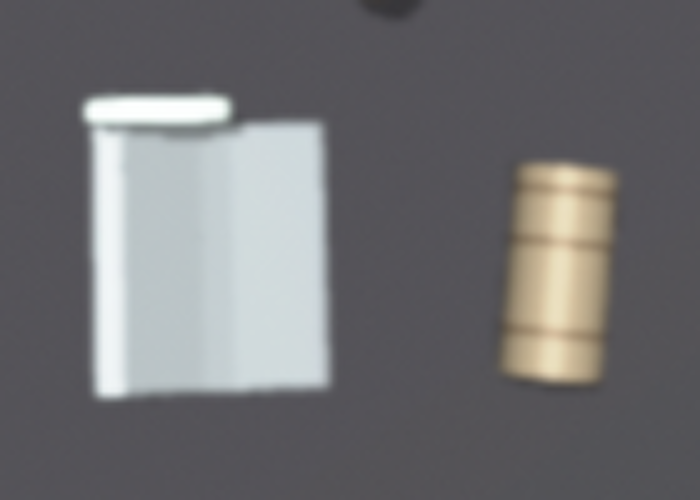

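The crop shows the V-block square to about 2° with the stop plate at the top (+x). The core is about 110 px to the right of the block and tilted about 4° clockwise. The V-block origin comes out at about (0.5777, 0.1225) with yaw +1.8°. Front edge, groove and stop all agree to about 1 mm. Now I refine the core pose and work out the approach.

```bash
cat > go.py <<'E'
from cell import *
from h import *
from scipy.spatial.transform import Rotation as Ro
V0=np.array([.5777,.1225]);VY=np.radians(1.8)
def toV(p):
    c,s=np.cos(VY),np.sin(VY);return (np.asarray(p)[:2]-V0)@np.array([[c,-s],[s,c]])
def frV(x,y):
    c,s=np.cos(VY),np.sin(VY);return V0+np.array([c*x-s*y,s*x+c*y])
def st(tx=None,jawyaw=None):
    s=observe();R=Ro.from_rotvec(s["ee_rot"]);M=R.as_matrix();p=s["position"]
    print("t",round(float(s["clock"]),2),"p",p,"V",toV(p),"F",s["force"],"w",s["width"],"jaw yaw",np.degrees(np.arctan2(M[1,1],M[0,1])))
    if tx is not None:
        a=jawyaw; y=np.array([np.cos(a),np.sin(a),0]);
        if y@M[:,1]<0:y=-y
        x=np.array([0,0,-1.]);G=np.c_[x,y,np.cross(x,y)]
        print("tool shift",M.T@(np.asarray(tx)-p),"in target axes",G.T@(np.asarray(tx)-p),"turn",(R.inv()*Ro.from_matrix(G)).as_rotvec())
E
python3 - <<'E'
from go import *
f=np.load("pics/top0.npz");im,d,K,T=[f[k] for k in("im","d","K","T")]
P=cloud(d,K,T);g=im.max(2)
for th in(110,130,150):
    m=np.zeros(g.shape,np.uint8);m[225:285,300:345]=g[225:285,300:345]>th;print(th,box(m,.025,K,T))
m=(m>0)&(d>0)&(P[...,2]>.044);q=P[m];l=cv2.fitLine(np.float32(q[:,:2]),2,0,1e-4,1e-4).ravel();print("ridge",len(q),q.mean(0),np.degrees(np.arctan(l[1]/l[0])),toV(q.mean(0)),toV([.558,-.053]))
M=Ro.from_rotvec(observe()["ee_rot"]).as_matrix();print(M)
st([.555,-.115,.2],np.radians(-5))
E
```

```text
110 (((557.4072265625, -52.87388610839844), (48.777889251708984, 107.35116577148438), 84.99894714355469), 118)
130 (((557.4061889648438, -52.64561462402344), (44.76371765136719, 103.88215637207031), 85.26677703857422), 113)
150 (((557.39306640625, -52.67743682861328), (40.52465057373047, 102.89926147460938), 85.69361877441406), 111)
ridge 565 [ 0.5567 -0.052   0.0486] -4.381972 [-0.0264 -0.1737] [-0.0252 -0.1748]
[[-0.0007  0.3799 -0.925 ]
 [ 0.0012 -0.925  -0.3799]
 [-1.     -0.0014  0.0001]]
t 0.1 p [ 0.2373 -0.5777  0.226 ] V [-0.3623 -0.6892] F [0.1197 0.2309 0.7537] w 1.0025033818001978 jaw yaw -67.6707874068547
tool shift [ 0.0264 -0.3073 -0.4697] in target axes [ 0.026   0.2762 -0.4887] turn [-1.0938 -0.0006  0.0013]
```

```bash
python3 -m handwheel '[[0.5,0,-0.01,-0.015,0,0,0],[0.5,0,-0.026,-0.04,0,0,0],[0.5,0,-0.026,-0.04,0,0,0],[0.5,0,-0.026,-0.04,0,0,0],[0.5,0,-0.026,-0.04,0,0,0],[0.5,0,-0.026,-0.04,0,0,0],[0.5,0,-0.026,-0.04,0,0,0],[0.5,0,-0.026,-0.04,0,0,0],[0.5,0,-0.026,-0.04,0,0,0],[0.5,0,-0.026,-0.04,0,0,0]]'; python3 -m handwheel '[[0.5,0,0,0,-0.13,0,0],[0.5,0,0,0,-0.14,0,0],[0.5,0,0,0,-0.14,0,0],[0.5,0,0,0,-0.14,0,0],[0.5,0,0,0,-0.14,0,0],[0.5,0,0,0,-0.14,0,0],[0.5,0,0,0,-0.14,0,0],[0.5,0,0,0,-0.12,0,0],[0.5,0,0,0,0,0,0]]'; python3 -c "
from go import *
st([.555,-.115,.12],np.radians(-4.7))"
```

```text
clock: 1.1
position: [0.4922, -0.2068, 0.2268]
ee_rot: [2.007, 0.397, -2.007]
force: [0.6, -1.0, 0.5]
width: 0.498
clock: 2.0
position: [0.4913, -0.2088, 0.2265]
ee_rot: [1.274, 1.167, -1.274]
force: [0.2, 0.3, -0.8]
width: 0.499
t 2.0 p [ 0.4913 -0.2088  0.2265] V [-0.0967 -0.3284] F [ 0.1903  0.2821 -0.7768] w 0.4991443550426094 jaw yaw -5.055304147192556
tool shift [ 0.1066  0.0552 -0.099 ] in target axes [ 0.1065  0.0558 -0.0987] turn [-0.0062 -0.0003  0.0005]
```

```bash
python3 -m handwheel '[[0.5,0,0.013,-0.024,0,0,0],[0.5,0,0.013,-0.024,0,0,0],[0.5,0,0.013,-0.024,0,0,0],[0.5,0,0.013,-0.024,0,0,0],[0.5,0.02,0,0,0,0,0],[0.5,0.03,0,0,0,0,0],[0.5,0.04,0,0,0,0,0],[0.5,0.04,0,0,0,0,0],[0.5,0.02,0,0,0,0,0],[0.5,0,0,0,0,0,0]]';  python3 - <<'E'
from go import *
st([.552,-.113,.018],np.radians(-4.7))
im,d=get_image("scene");cv2.imwrite("pics/s1.png",cv2.resize(im[100:280,180:420],None,fx=3,fy=3))
E
```

```text
clock: 3.0
position: [0.5497, -0.1181, 0.0739]
ee_rot: [1.276, 1.168, -1.282]
force: [-0.4, -0.2, 0.8]
width: 0.502
t 3.0 p [ 0.5497 -0.1181  0.0739] V [-0.0356 -0.2396] F [-0.4119 -0.2109  0.7901] w 0.5016344997222467 jaw yaw -5.362326852424871
tool shift [ 0.0558  0.0022 -0.0053] in target axes [ 0.0559  0.0019 -0.0053] turn [-0.0116 -0.0005  0.0059]
```

View pics/s1.png

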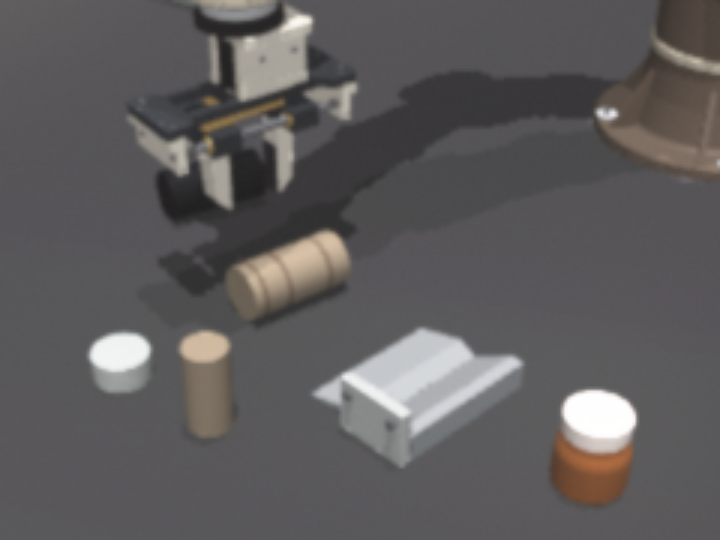

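The open fingers hang above the bench behind the core, between it and the black one, with a clear path. I descend and make contact.

```bash
python3 -m handwheel '[[0.5,0.015,0,0,0,0,0],[0.5,0.02,0,0,0,0,0],[0.5,0.015,0,0,0,0,0],[0.5,0.005,0.002,-0.003,0.006,0,0],[0.5,0,0,-0.006,0,0,0],[0.5,0,0,-0.006,0,0,0],[0.5,0,0,-0.006,0,0,0],[0.5,0,0,-0.005,0,0,0],[0.5,0,0,-0.004,0,0,0],[0.5,0,0,-0.003,0,0,0]]';  python3 - <<'E'
from go import *
st()
im,d=get_image("top");cv2.imwrite("pics/t1.png",cv2.resize(im[190:310,210:410],None,fx=4,fy=4))
E
```

```text
clock: 4.05
position: [0.5575, -0.086, 0.0219]
ee_rot: [1.28, 1.162, -1.28]
force: [0.3, 0.6, -1.1]
width: 0.502
t 4.05 p [ 0.5575 -0.086   0.0219] V [-0.0268 -0.2078] F [ 0.3168  0.5726 -1.1143] w 0.5015168424362744 jaw yaw -5.55022432976205
```

View pics/t1.png

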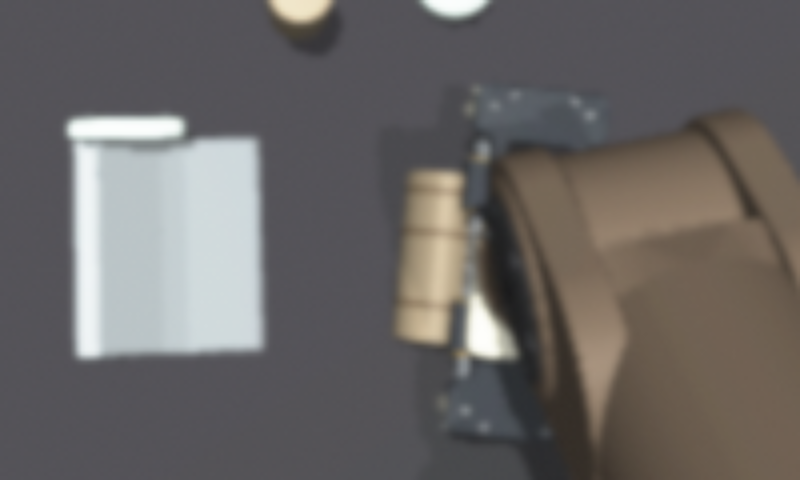

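```bash
python3 -m handwheel '[[0.5,0.002,0,-0.003,0,0,0],[0.5,0.002,0,-0.004,-0.014,0,0],[0.5,0,0,-0.005,-0.014,0,0],[0.5,0,0,-0.005,-0.014,0,0],[0.5,0,0,-0.005,-0.014,0,0],[0.5,0,0,-0.005,-0.014,0,0],[0.5,0,0,-0.005,-0.014,0,0],[0.5,0,0,-0.005,-0.014,0,0],[0.5,0,0,-0.005,-0.014,0,0],[0.5,0,0,-0.005,-0.014,0,0]]';  python3 - <<'E'
from go import *
st()
im,d=get_image("top");cv2.imwrite("pics/t2.png",cv2.resize(im[190:310,210:410],None,fx=4,fy=4))
E
```

```text
clock: 5.1
position: [0.5594, -0.0391, 0.0178]
ee_rot: [1.187, 1.223, -1.187]
force: [-0.6, -0.1, -0.3]
width: 0.504
t 5.1 p [ 0.5594 -0.0391  0.0178] V [-0.0234 -0.1609] F [-0.6347 -0.1284 -0.3265] w 0.5038829072193175 jaw yaw 1.7253121787712478
```

View pics/t2.png

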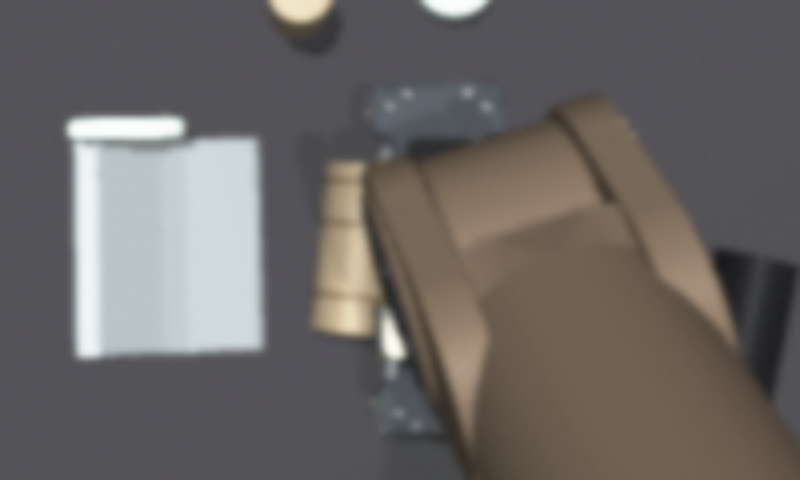

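The fingers now line up with the groove. The core has rolled about 10 mm ahead of them and is still tilted about 5°. On the ramp the push load will square it, so I continue to the foot of the ramp.

```bash
python3 -m handwheel '[[0.5,0,0,-0.005,0,0,0],[0.5,0,0,-0.005,0,0,0],[0.5,0,0,-0.005,0,0,0],[0.5,0,0,-0.005,0,0,0],[0.5,0,0,-0.005,0,0,0],[0.5,0,0,-0.005,0,0,0],[0.5,0,0,-0.005,0,0,0],[0.5,0,0,-0.005,0,0,0],[0.5,0,0,-0.005,0,0,0],[0.5,0,0,-0.005,0,0,0]]';  python3 - <<'E'
from go import *
st()
f,d=get_image("top");c=get_calibration("top");P=cloud(d,c["camera_matrix"],c["pose"])
m=(d>0)&(P[...,2]>.035)&(P[...,2]<.075);m[:215]=0;m[300:]=0;m[:,240:][:,100:]=0;m[:,:235]=0
hsv=cv2.cvtColor(f,cv2.COLOR_BGR2HSV);m&=(hsv[...,2]>100)&(hsv[...,0]<25)
q=P[m];print(len(q),"V centre",toV(np.median(q,0)),np.median(q[:,2]),(toV(q)).min(0),toV(q).max(0));l=cv2.fitLine(np.float32(q[:,:2]),2,0,1e-4,1e-4).ravel();print("yaw",np.degrees(np.arctan(l[1]/l[0])))
cv2.imwrite("pics/t3.png",cv2.resize(f[190:310,210:410],None,fx=4,fy=4))
E
```

```text
clock: 6.15
position: [0.5579, 0.0109, 0.0177]
ee_rot: [1.188, 1.223, -1.188]
force: [-0.2, -1.3, 1.0]
width: 0.503
t 6.15 p [0.5579 0.0109 0.0177] V [-0.0233 -0.1109] F [-0.2162 -1.262   1.0121] w 0.5027700955523685 jaw yaw 1.6542459884850855Traceback (most recent call last):
  File "<stdin>", line 6, in <module>
  File "go.py", line 6, in toV
    c,s=np.cos(VY),np.sin(VY);return (np.asarray(p)[:2]-V0)@np.array([[c,-s],[s,c]])
                                      ~~~~~~~~~~~~~~~~~^~~
ValueError: operands could not be broadcast together with shapes (2,3) (2,)
```

```bash
sed -i 's/np.asarray(p)\[:2\]/np.asarray(p)[...,:2]/' go.py; cat > look.py <<'E'
from go import *
import sys
def look(name,z0=.035):
    f,d=get_image("top");c=get_calibration("top");P=cloud(d,c["camera_matrix"],c["pose"])
    m=(d>0)&(P[...,2]>z0)&(P[...,2]<.08);m[:228]=0;m[300:]=0;m[:,340:]=0;m[:,228:]&=True;m[:,:228]=0
    hsv=cv2.cvtColor(f,cv2.COLOR_BGR2HSV);m&=(hsv[...,2]>90)&(hsv[...,0]<30)&(hsv[...,1]>40)
    n,L,S,C=cv2.connectedComponentsWithStats(m.astype(np.uint8));k=1+S[1:,4].argmax();q=P[L==k];w=toV(q)
    l=cv2.fitLine(np.float32(w),2,0,1e-4,1e-4).ravel();print("core",len(q),"V med",np.median(w,0),"z max",np.percentile(q[:,2],95),"min",w.min(0),"max",w.max(0),"yaw rel",np.degrees(np.arctan(l[1]/l[0])))
    cv2.imwrite("pics/%s.png"%name,cv2.resize(f[190:310,210:410],None,fx=4,fy=4))
st();look(sys.argv[1])
E
python3 -m handwheel '[[0.5,0,0,-0.005,0,0,0],[0.5,0,0,-0.005,0,0,0],[0.5,0,0,-0.005,0,0,0],[0.5,0,0,-0.005,0,0,0],[0.5,0,0,-0.005,0,0,0],[0.5,0,0,-0.005,0,0,0],[0.5,0,0,-0.005,0,0,0],[0.5,0,0,-0.003,0,0,0]]';  python3 look.py t4
```

```text
clock: 7.0
position: [0.5568, 0.0485, 0.0178]
ee_rot: [1.188, 1.222, -1.188]
force: [-0.6, -4.4, 3.3]
width: 0.498
t 7.0 p [0.5568 0.0485 0.0178] V [-0.0232 -0.0733] F [-0.5947 -4.4241  3.3416] w 0.4982531332351695 jaw yaw 1.6455986334299042
core 25 V med [ 0.0336 -0.0219] z max 0.05678642475995084 min [ 0.027  -0.0364] max [ 0.0367 -0.0167] yaw rel -77.23066
```

View pics/t4.png

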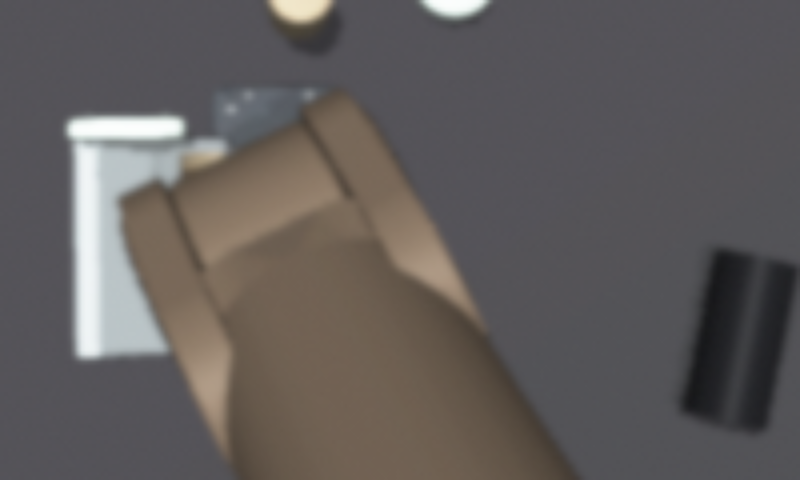

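The core's far end is visible at crop (205,158), well short of the stop, and it's pressed against the fingers on the ramp with a push of about 4.4 N. I continue gently over the crest.

```bash
python3 -m handwheel '[[0.5,0,0,-0.003,0,0,0],[0.5,0,0,-0.003,0,0,0],[0.5,0,0,-0.003,0,0,0],[0.5,0,0,-0.003,0,0,0],[0.5,0,0,-0.003,0,0,0],[0.5,0,0,-0.003,0,0,0],[0.5,0,0,-0.003,0,0,0],[0.5,0,0,-0.003,0,0,0],[0.5,0,0,-0.002,0,0,0],[0.5,0,0,0,0,0,0]]'; python3 -c "
from go import *
st()
im,d=get_image('scene');cv2.imwrite('pics/s2.png',cv2.resize(im[100:280,180:420],None,fx=3,fy=3))"
```

```text
clock: 8.05
position: [0.5559, 0.0755, 0.0176]
ee_rot: [1.187, 1.224, -1.187]
force: [-0.2, -0.3, -0.7]
width: 0.501
t 8.05 p [0.5559 0.0755 0.0176] V [-0.0233 -0.0463] F [-0.2051 -0.3491 -0.6585] w 0.5010103689439165 jaw yaw 1.7297247948625925
```

View pics/s2.png

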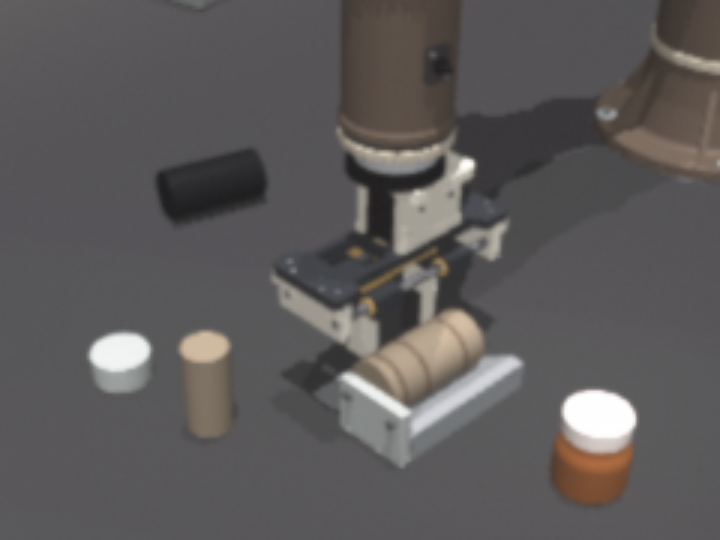

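The contact force has dropped to zero and the core lies in the groove. I back off, lift, shut the fingers and move toward the near-end side.

```bash
python3 -m handwheel '[[0.5,0,0,0.01,0,0,0],[0.5,0,0,0.02,0,0,0],[0.5,-0.02,0,0.03,0,0,0],[0.2,-0.04,-0.01,0.03,0,0,0],[0,-0.04,-0.03,0.03,0,0,0],[0,-0.02,-0.03,0.02,0,0,0],[0,0,-0.02,0,0,0,0],[0,0,0,0,0,0,0]]'; python3 look.py t5
```

```text
clock: 8.9
position: [0.4718, -0.0654, 0.1318]
ee_rot: [1.188, 1.221, -1.192]
force: [-0.7, -0.2, 0.4]
width: 0.113
t 8.9 p [ 0.4718 -0.0654  0.1318] V [-0.1117 -0.1844] F [-0.7222 -0.212   0.4021] w 0.1128341963355876 jaw yaw 1.4822896801709056
core 793 V med [-0.0128 -0.0005] z max 0.058752555336070135 min [-0.0603 -0.023 ] max [0.0369 0.0226] yaw rel 0.6174544
```

View pics/t5.png

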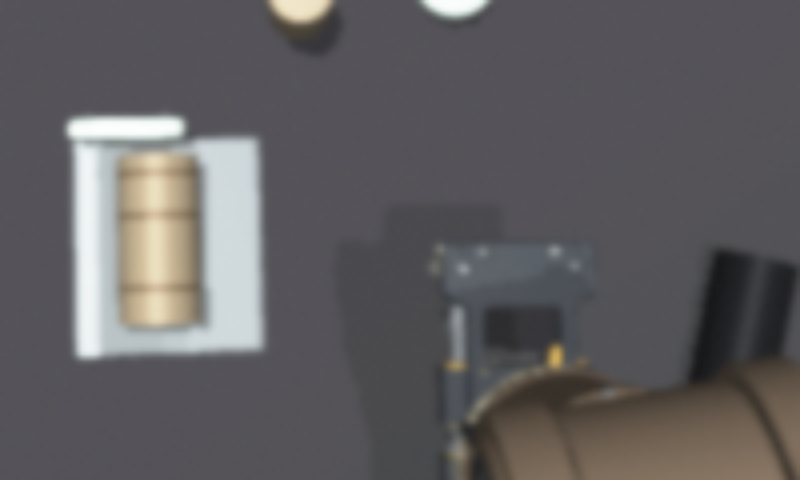

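The core is squared and seated in the groove: middle at V x about -12 mm, y 0, top at 58 mm. It needs about 12 mm more toward the stop. I go to its near end.

```bash
python3 -m handwheel '[[0,0,0,-0.02,0,0,0],[0,0,0,-0.04,0,0,0],[0,0,0,-0.045,0,0,0],[0,0,0,-0.045,0,0,0],[0,0,0,-0.03,0,0,0],[0,0,0,0,0,0,0]]'; python3 -m handwheel '[[0,0.02,0,0,0,0,0],[0,0.03,0,0,0,0,0],[0,0.03,0,0,0,0,0],[0,0.02,0,0,0,0,0],[0,0.008,0,0,0,0,0],[0,0,0,0,0,0,0]]'; python3 -c "
from go import *
st([*frV(-.1,0),.021],VY)"
```

```text
clock: 9.55
position: [0.4696, 0.1225, 0.1313]
ee_rot: [1.185, 1.228, -1.18]
force: [0.4, -0.1, -0.6]
width: 0.003
clock: 10.15
position: [0.4691, 0.1163, 0.0223]
ee_rot: [1.187, 1.224, -1.19]
force: [-0.4, -0.3, 0.8]
width: 0.004
t 10.15 p [0.4691 0.1163 0.0223] V [-0.1088 -0.0028] F [-0.4232 -0.2854  0.7877] w 0.004457790607796825 jaw yaw 1.6465968565808036
tool shift [ 0.0012  0.0088 -0.0028] in target axes [ 0.0013  0.0088 -0.0028] turn [-0.0027  0.0006  0.002 ]
```

```bash
python3 -m handwheel '[[0,0,0.003,-0.0015,0,0,0],[0,0,0.004,-0.0015,0,0,0],[0,0,0.004,0,0,0,0],[0,0,0.004,0,0,0,0],[0,0,0.004,0,0,0,0],[0,0,0.004,0,0,0,0],[0,0,0.003,0,0,0,0],[0,0,0.003,0,0,0,0],[0,0,0.003,0,0,0,0],[0,0,0.002,0,0,0,0]]'; python3 -c "
from go import *
st()"
```

```text
clock: 11.15
position: [0.5024, 0.1207, 0.0231]
ee_rot: [1.187, 1.224, -1.189]
force: [-4.4, -0.7, 3.8]
width: 0.004
t 11.15 p [0.5024 0.1207 0.0231] V [-0.0753  0.0006] F [-4.4301 -0.7451  3.7953] w 0.00385038779851276 jaw yaw 1.6697033270571353
```

```bash
python3 -m handwheel '[[0,0,0.0015,0,0,0,0],[0,0,0.0015,0,0,0,0],[0,0,0.001,0,0,0,0],[0,0,0.001,0,0,0,0]]'; python3 -m handwheel '[[0,0,0.001,0,0,0,0],[0,0,0,0,0,0,0]]';python3 look.py t6
```

```text
clock: 11.55
position: [0.5083, 0.1209, 0.0232]
ee_rot: [1.188, 1.223, -1.188]
force: [-2.1, -0.4, -0.3]
width: 0.005
clock: 11.75
position: [0.5094, 0.1209, 0.0232]
ee_rot: [1.188, 1.223, -1.188]
force: [-1.7, -0.0, -0.9]
width: 0.001
t 11.75 p [0.5094 0.1209 0.0232] V [-0.0683  0.0006] F [-1.7021 -0.0313 -0.9443] w 0.0009424257271989549 jaw yaw 1.6511960393635574
core 86 V med [0.0341 0.0013] z max 0.058851540924669266 min [ 0.0289 -0.0217] max [0.0397 0.0214] yaw rel -89.16101
```

```bash
for i in 1 ; do python3 -m handwheel '[[0,0,0.001,0,0,0,0],[0,0,0.001,0,0,0,0],[0,0,0,0,0,0,0]]'; done; python3 -c "
from go import *
st()"; python3 -m handwheel '[[0,0,0.001,0,0,0,0],[0,0,0,0,0,0,0]]'
```

```text
clock: 12.1
position: [0.5114, 0.121, 0.0232]
ee_rot: [1.188, 1.223, -1.188]
force: [-1.8, -0.3, -1.7]
width: 0.005
t 12.1 p [0.5114 0.121  0.0232] V [-0.0663  0.0006] F [-1.7751 -0.2522 -1.7025] w 0.0045768948732263365 jaw yaw 1.6506972001401627
clock: 12.3
position: [0.5115, 0.121, 0.0232]
ee_rot: [1.187, 1.223, -1.189]
force: [-4.0, -0.6, 1.0]
width: 0.007
```

```bash
python3 -m handwheel '[[0,0,0.0015,0,0,0,0],[0,0,0,0,0,0,0]]'; python3 -c "
from go import *
st()
im,d=get_image('scene');cv2.imwrite('pics/s3.png',cv2.resize(im[150:270,270:380],None,fx=5,fy=5,interpolation=2))"
```

```text
clock: 12.5
position: [0.5116, 0.1209, 0.023]
ee_rot: [1.185, 1.225, -1.191]
force: [-10.4, -1.0, 6.9]
width: 0.003
t 12.5 p [0.5116 0.1209 0.023 ] V [-0.0662  0.0005] F [-10.3605  -0.9743   6.8882] w 0.002861959029351464 jaw yaw 1.6932529733756825
```

View pics/s3.png

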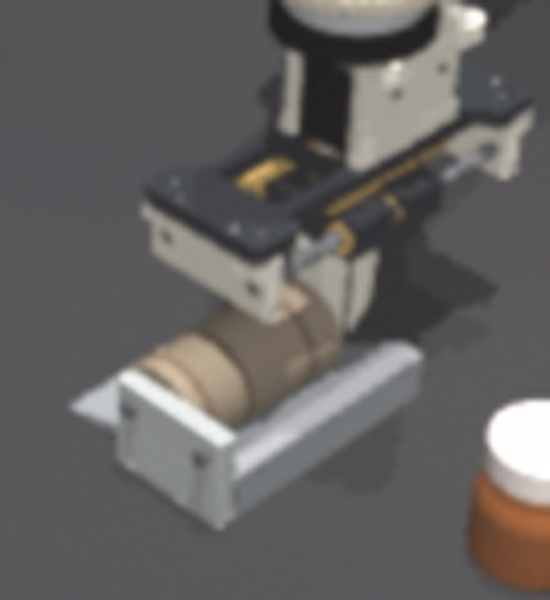

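The arm is stalled with the push at 10 N, so the core is against the stop. I retreat straight back, lift, swing aside and check.

```bash
python3 -m handwheel '[[0,0,-0.003,0,0,0,0],[0,0,-0.01,0,0,0,0],[0,0,-0.02,0,0,0,0],[0,-0.02,-0.02,0,0,0,0],[0,-0.04,0,0,0,0,0],[0,-0.04,0,0.02,0,0,0],[0,-0.02,0,0.04,0,0,0],[0,0,0,0.045,0,0,0],[0,0,0,0.045,0,0,0],[0,0,0,0.02,0,0,0]]'; python3 look.py t7; python3 -m handwheel '[[0,0,0,0,0,0,0],[0,0,0,0,0,0,0],[0,0,0,0,0,0,0],[0,0,0,0,0,0,0],[0,0,0,0,0,0,0]]'; python3 look.py t8
```

```text
clock: 13.55
position: [0.4654, -0.055, 0.1436]
ee_rot: [1.19, 1.218, -1.191]
force: [0.3, 0.3, -0.2]
width: 0.005
t 13.55 p [ 0.4654 -0.055   0.1436] V [-0.1178 -0.1739] F [ 0.2833  0.3366 -0.1517] w 0.0045014360744015675 jaw yaw 1.3815465864420498
core 719 V med [-0.0056 -0.0005] z max 0.058672495554735506 min [-0.0487 -0.0231] max [0.0396 0.0223] yaw rel -0.04205201
clock: 14.1
position: [0.4657, -0.0495, 0.1432]
ee_rot: [1.187, 1.224, -1.187]
force: [0.0, -0.2, -1.1]
width: 0.003
t 14.1 p [ 0.4657 -0.0495  0.1432] V [-0.1174 -0.1684] F [ 0.0369 -0.1822 -1.0898] w 0.0026987457130735935 jaw yaw 1.7449817572786317
core 718 V med [-0.0041 -0.0005] z max 0.058850572868367645 min [-0.0487 -0.0229] max [0.0397 0.0224] yaw rel 0.06609715
```

View pics/t8.png

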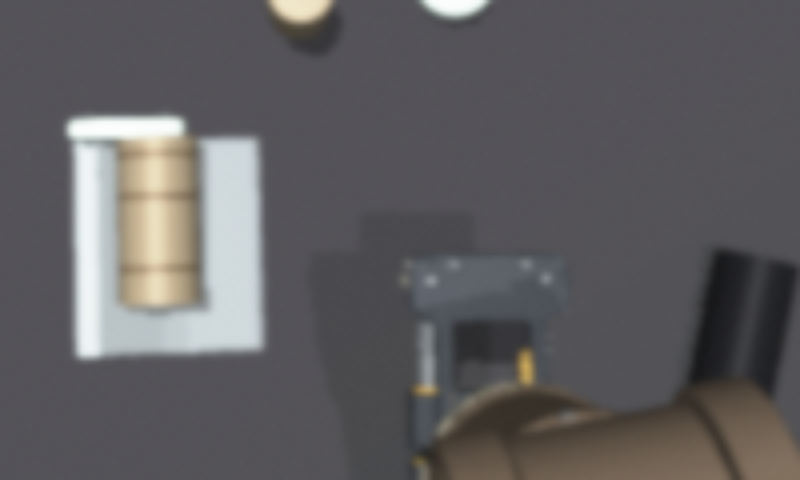

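The core's far end meets the stop plate at crop (160,138), it lies square in the groove and it didn't move between two looks 0.5 s apart. The arm touches nothing, so I hand in.

```bash
python3 -c "
from cell import *
sign_off()"
```

```text
the job is handed in; nothing more can be done
```

The core is in the groove of the V-block with its far end against the stop plate. I handed the job in at about 14 s of the 54 s allowed.

**What I did:** With the two fingertips half open I pushed the core from the side, so that it rolled along the bench, up the ramp and into the groove. Then I shut the fingers and pushed its near end along the groove. It slid about 12 mm before reaching the stop. The core was never gripped or lifted.

**Last checks:**
- **Against the stop:** at the end of the push the tool stalled and the force rose from about 2 N to 10 N.
- **Position:** the top camera puts the core's middle at V-block x about 0 (0 to +1 mm), y about -0.5 mm. Its yaw is under 0.1° from the groove, and its top is at about 58 mm where 57 mm is expected. The calibration is only good to about 2 mm, so the contact rests mainly on the stall and force.
- **At rest:** it did not move between two looks 0.5 s apart, and the arm was clear of everything.
- **Other things:** nothing looked disturbed in the pictures I viewed, and no contact forces showed away from the core. I did not measure their positions again afterwards. The jar was last in view during the end push.

**Not as planned:** the fingers did not square the core on the bench, because it rolled ahead of them still tilted about 5°. It straightened by the time it was seated in the groove. One position reading on the ramp was useless because the arm hid the core. In the final look the core's visible length was cut off at the edge of my search area, so its middle is worked out from its near end.

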